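# Fit spool and splined gear on a sprung spindle and keep pressing

## Task

On the puzzle mat, drop the wooden spool over the upright splined spindle so that it sits on the spring collar, then put the wooden gear on above it, hub up, turning it until its cross-shaped bore meshes with the spindle's splines, and slide it home onto the spool. Then push gear and spool down against the spring, to about three quarters of the collar's travel, so that the pin hole in the spindle comes clear above the hub, and finish while still holding the gear pressed down there: do not let go. Leave the loupe, the pencil tumbler and the tin where they stand.

Things in the scene. Friction and masses are not known exactly. Their poses are not given: they have to be found in the camera images.
- spindle: Fixed upright aluminium spindle, cross section of two bars (four splines), each 18 mm long, 6 mm thick, along this body's x and y (a quarter turn looks the same; the angle differs each time). Origin on its axis at the top surface of the 12 mm mat; z up. Splines reach up to 104 mm, then a central round pilot tip, radius 3 mm, tapers to the top at 110 mm
- stand: fixed stand round the spindle, same origin as the spindle, own yaw. From the mat up: round wooden foot of radius 50 mm to 12 mm, round housing of radius 27 mm to 34 mm, round steel spring collar of radius 20 mm to 48 mm (collar top when not pressed)
- pin_hole (a point): centre of the 4 mm pin hole across the spindle, 97.5 mm above the mat; the gear's hub covers it until the collar is pressed down about 7 mm
- collar (a joint): how far the spring collar round the spindle is pressed down: 0 = up, stop at 0.012 m. It pushes up with about 3.2 N at the top, 10.4 N at 9 mm, 12.8 N at the stop, so the spool and gear alone do not sink it
- spool_center (a point): centre (half-way up, on the axis) of the loose wooden spool: 24 mm tall, two flanges 50 mm in diameter and 5 mm thick, barrel 34 mm in diameter, round through bore 25 mm in diameter; about 45 g; stands upright on the mat; z along its bore
- gear_center (a point): centre (half-way up, on the axis) of the loose wooden gear lying hub up on the mat, about 60 g: toothed disc 6 mm thick, 68 mm over the teeth, at the bottom; square hub 30 x 30 mm above it, faces square to this frame's x and y, total height 30 mm; z up. Through bore: a cross, arms along x and y, each 21 mm long and 9 mm wide (1.5 mm play all round)
- loupe: brass loupe standing on the mat, 44 mm in diameter, 34 mm tall; origin under its centre; not to be moved
- tumbler: glass tumbler with pencils, 72 mm in diameter, 172 mm tall over the pencils; origin under its centre; not to be moved
- tin: closed green tin, 65 x 95 x 27 mm (x, y, z); origin under its centre; not to be moved
- gear: the same gear; origin under its centre. Grip it by the hub above the disc. On the spool with the collar up, its underside is 72 mm above the mat
- spool: the same spool; origin at the centre of one end
Not all that is in view belongs to the job. What is shaped like the spool but purple or turquoise is not meant. What is shaped like the gear but red is not meant.

How it is judged:
By the outcome, as a careful person would: the job done as asked, in the order asked, and still so for the second after the job is handed in, while the arm keeps its last pose, push and grip.
It also fails if it takes over 61 s, if anything falls off the work surface, if the arm or the gripper's body presses on something with over 40 N, if the wrist force passes 120 N, or if a joint passes its speed limit or range.

## Robot

A 6-joint arm with a two-finger parallel gripper is mounted at the origin on the work surface. World frame = base frame: x ahead of the robot, y to its left, z up, the work surface at z = 0. Lengths are in m, angles in degrees, forces in N, time in s.
With the tool pointing down it reaches from about 0.375 to 0.9 m from the base axis. Payload 3.1 kg.
Tool frame: the origin (TCP) lies at the very end of the fingers, on their centre line; the grasp point (between the pads) lies 19 mm behind it (bot.hold_point_z is the z of the grasp point in the tool frame, in m); z points along the fingers, y is the line along which they close (so a half turn about z gives the same grasp; the last joint's range is limited). The gripper opens to 87 mm and grips with 3 to 60 N. Pads are 19 mm wide; open, the fingers measure 117 mm over their backs; the gripper's body (75 mm by 190 mm) begins 51 mm behind the grasp point.
Start: joints at [57.783, 30.224, 82.088, -0, 67.689, -10.227], TCP at [0.234, 0.58, 0.223] pointing down, gripper open.
Joint ranges: [-176.69, 176.69], [-43.24, 126.21], [12.49, 139.97], [-82, 262], [0, 151.66], [-163.58, 163.58]. Speed limits (degrees/s): [159.86, 159.86, 180, 180, 180, 180].

## Interface

Orientations are given as a 3x3 rotation matrix whose columns are the frame's x, y, z axes.
In Python, from rig import bot, capture, camera_model gives the robot as it stands.
- The arm moves only by the tool apply_moves, never from a script. Its argument "plan" is text: rows parted by semicolons, each of 6 numbers parted by spaces: the shift along the tool's x, y, z in units of 0.05 m (1.0 is 0.05 m), then the turn, a rotation vector about the tool's x, y, z in units of 360 degrees (1.0 is 360 degrees). In form: dx dy dz ax ay az; .... A call has 1 to 10 rows; each row shifts and turns the commanded pose from where the row before left it, along the tool's axes as they then stand; what a row does not reach is not made up. A row lasts 1/12 s, in which the tool goes at most 41.7 mm and 7.16 degrees, less where a joint would pass 70% of its speed; a pose out of reach is approached as far as the arm can. A call with a number of a shift or a turn outside -1 to 1 is refused whole. A call with a gripper value outside its range is refused whole. "gripper" is the gripper command: -1 is shut, 1 is fully open, values between are in proportion, set as the call begins (left out, the last holds). The fingers move at their own pace and stop on an object; the grip force is fixed at half the most. Time passes only in rows, so rows that do not move let the fingers close. It gives the time, the measured TCP pose, the force, the opening and the grip force at its end, in the units of the state.
- bot.read_state(): the state, without advancing time (a new reading comes with each control period).
- capture(name): name is "side" or "top"; returns the picture (400x640x3 uint8, red, green, blue); there is no depth.
- camera_model(name): a dict with "vertical_fov" (degrees; the focal length in pixels is half the picture's height over the tangent of half this angle, whatever the lens; pixels are square), "cx", "cy" (the principal point, pixels), "dist" ([k1, k2, p1, p2, k3] as OpenCV has them; the pictures are not rectified), "position" and "rotation" of the camera in the world. Camera axes: x right, y down, z forward; pixel columns grow to the right and rows downward; lengths in m; the calibration is good to about 2 mm. A picture is of the moment at which its call begins. camera_model takes no time and is no camera call.
- bot.hand_in(): hands the job in; it is judged then, once.
The state is a dict: "time_s": time; "joint_positions": joint angles; "qvel": joint speeds; "tau": joint torques, N m; "position": TCP position; "tcp_rot": TCP orientation; "force": force on the tool from outside, world axes, zero at the start; "moment": the same for the moment, N m; "opening": opening from 0.0 (shut) to 1.0 (fully open); "grasp_force": force on a finger pad.
Only numpy, scipy, OpenCV 4.12 (cv2) and the standard library are available. Lean on these libraries where they do the work, as an engineer would, in place of code of your own. Each camera call takes 0.05 s, during which the arm holds its last target. There are 200 camera calls.

## Working session

There is one attempt and no reset: what is moved stays moved. The work goes in short steps, Python scripts to look and compute and a tool call to move; the robot and the scene stay as the last step left them, time stands still between calls to the robot, and variables do not carry over. Pictures are saved under pics/ and viewed, at most 12 in all, crops included, and the job is handed in when it is done.

Besides the shell and the picture viewer there is one more tool, called after "Emit:" by a JSON object that holds its "op" and its "data", one argument or row to a line. apply_moves: Moves the arm, as the interface text tells. Its arguments: {"type":"object","properties":{"plan":{"type":"string"},"gripper":{"type":"number"}},"required":["plan"]}

```bash
mkdir -p pics; python3 - <<'E'
from rig import bot,capture,camera_model
import cv2
for n in("side","top"):
    cv2.imwrite(f"pics/{n}0.png",capture(n)[:,:,::-1]); print(camera_model(n))
s=bot.read_state();print(s)
E
```

```text
{'vertical_fov': 43.2359289548569, 'cx': 314.2513900704794, 'cy': 209.71472288081037, 'dist': array([-0.11758578,  0.        ,  0.        ,  0.        ,  0.        ]), 'position': array([ 0.10414063, -0.81296298,  0.83474544]), 'rotation': array([[ 0.86953143, -0.30248214,  0.39040959],
       [-0.49341231, -0.56636089,  0.66013607],
       [ 0.02143335, -0.76664196, -0.64171701]])}
{'vertical_fov': 42.33388709934455, 'cx': 322.11486755844766, 'cy': 202.71060288481763, 'dist': array([0.04948818, 0.        , 0.        , 0.        , 0.        ]), 'position': array([ 0.4621104 , -0.05313865,  1.34154125]), 'rotation': array([[ 0.01535132, -0.99776063,  0.06510043],
       [-0.99986117, -0.0157403 , -0.00546642],
       [ 0.00647888, -0.06500747, -0.99786374]])}
{'time_s': 0.1, 'joint_positions': array([ 5.77825972e+01,  3.02730699e+01,  8.21477718e+01, -2.17502620e-04,
        6.76881112e+01, -1.02276058e+01]), 'qvel': array([ 0.01166667, -0.17302373, -0.25839169, -0.06986502,  0.07805597,
       -0.07993451]), 'tau': array([ 7.02538529e-06, -4.40984595e+01, -1.77150142e+01,  6.34621060e-02,
        5.33829792e-02, -4.74519641e-05]), 'position': array([0.2336563 , 0.57899118, 0.22168265]), 'tcp_rot': array([[-9.27250920e-01,  3.74439193e-01, -1.01082711e-03],
       [ 3.74440408e-01,  9.27249581e-01, -1.61067283e-03],
       [ 3.34189983e-04, -1.87199238e-03, -9.99998192e-01]]), 'force': array([ 0.59047344, -0.27338094,  0.19719062]), 'moment': array([ 0.00667703, -0.0510286 , -0.03509035]), 'grasp_force': 0.0, 'opening': 1.002148238375891}
```

View pics/side0.png

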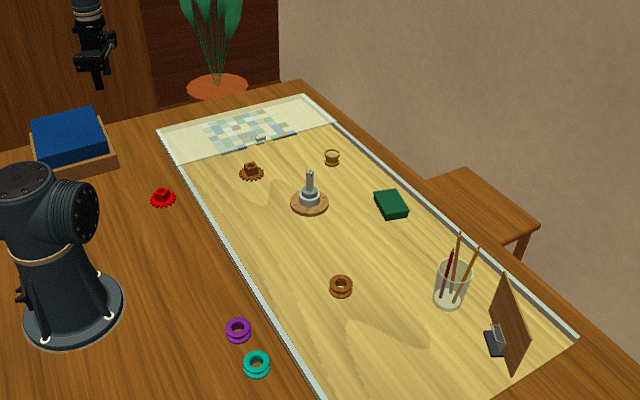

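View pics/top0.png

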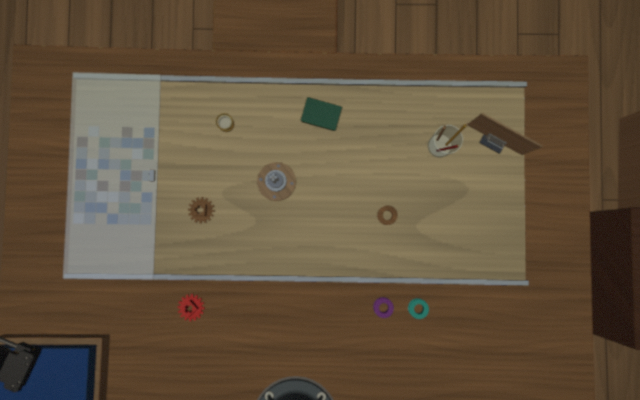

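The wooden gear is at side (251,172) / top (201,210). The wooden spool is at side (341,286) / top (387,215). The red gear and the purple and turquoise spools are decoys. The spindle is at top (276,181). I'll check all three in one enlarged crop.

```bash
cat > h.py <<'E'
from rig import bot,capture,camera_model
import cv2,numpy as np
def K(n):
    m=camera_model(n);f=200/np.tan(np.radians(m['vertical_fov']/2))
    return m,np.array([[f,0,m['cx']],[0,f,m['cy']],[0,0,1]])
def at(n,uv,z):
    m,k=K(n);p=cv2.undistortPoints(np.array([[uv]],float),k,m['dist'])[0,0]
    d=m['rotation']@np.r_[p,1];c=m['position'];return c+d*(z-c[2])/d[2]
def px(n,X):
    m,k=K(n);R=m['rotation'].T;X=np.atleast_2d(np.array(X,float))
    return cv2.projectPoints(X,cv2.Rodrigues(R)[0],-R@m['position'],k,m['dist'])[0][:,0]
def crop(img,u,v,r,s):
    return cv2.resize(np.ascontiguousarray(img[int(v)-r:int(v)+r,int(u)-r:int(u)+r,::-1]),(s,s),interpolation=cv2.INTER_CUBIC)
E
python3 - <<'E'
from h import *
t=np.median([capture('top') for _ in range(4)],0).astype('uint8');s=capture('side')
a=[crop(t,u,v,r,260) for u,v,r in((201,210,20),(387,215,20),(276,181,26))]
b=[crop(s,u,v,r,260) for u,v,r in((251,172,20),(341,286,20),(309,188,30))]
cv2.imwrite('pics/c1.png',np.vstack([np.hstack(a),np.hstack(b)]))
for n,g,sp,st in(('top',(201,210),(387,215),(276,181)),):
    print(at(n,g,.018),at(n,sp,.036),at(n,st,.122))
print(at('side',(341,281),.036),at('side',(251,176),.018),at('side',(309,171),.122))
E
```

```text
[0.52491728 0.24871132 0.018     ] [ 0.51872873 -0.22485338  0.036     ] [0.59150886 0.05025902 0.122     ]
[ 0.52398541 -0.22261168  0.036     ] [0.51924793 0.23373254 0.018     ] [0.59867867 0.05338749 0.122     ]
```

View pics/c1.png

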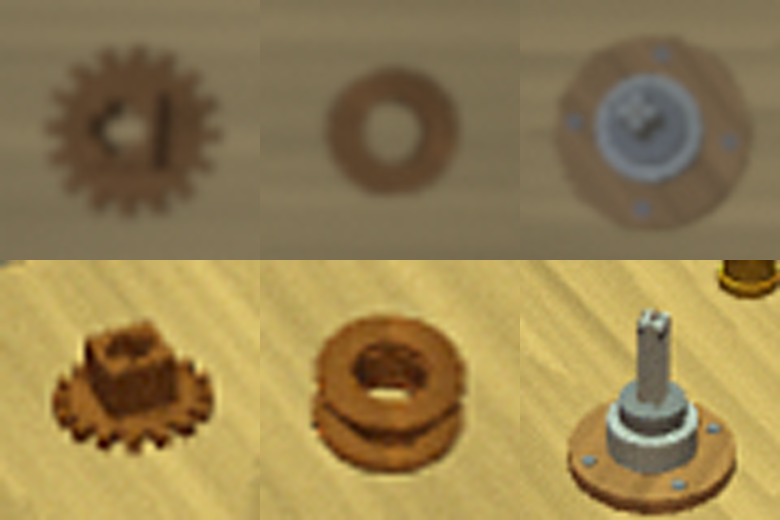

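```bash
cat >> h.py <<'E'
from scipy.optimize import least_squares
def circ(x,y,z,r,n=48):
    a=np.linspace(0,2*np.pi,n,False);return np.c_[x+r*np.cos(a),y+r*np.sin(a),np.full(n,z)]
def sq(x,y,z,h,yaw):
    a=np.radians(yaw)+np.pi/4+np.arange(4)*np.pi/2;r=h*2**.5;return np.c_[x+r*np.cos(a),y+r*np.sin(a),np.full(4,z)]
def hull(n,X): return cv2.convexHull(px(n,X).astype('float32'))[:,0]
def cen(polys):
    m=np.zeros((3200,5120),'uint8')
    for p in polys: cv2.fillPoly(m,[np.round((p+.5)*8).astype(int)],1)
    M=cv2.moments(m,True);return np.array([M['m10']/M['m00'],M['m01']/M['m00']])/8-.5,M['m00']/64
def spool(n,x,y,z=.012): return [hull(n,np.r_[circ(x,y,z+a,.025),circ(x,y,z+a+.005,.025)]) for a in(0,.019)]+[hull(n,np.r_[circ(x,y,z,.017),circ(x,y,z+.024,.017)])]
def gear(n,x,y,z=.012,yaw=0): return [hull(n,np.r_[circ(x,y,z,.0315),circ(x,y,z+.006,.0315)]),hull(n,np.r_[sq(x,y,z,.015,yaw),sq(x,y,z+.03,.015,yaw)])]
E
python3 - <<'E'
from h import *
obj={'spool':(spool,{'top':(387,215),'side':(341,286)},(.52,-.224)),'gear':(gear,{'top':(201,210),'side':(251,172)},(.522,.24))}
for k,(f,c,x0) in obj.items():
  for n in('top','side'):
    I=capture(n).astype(float);u,v=c[n];r=22
    P=I[v-r:v+r,u-r:u+r];bg=np.median(P[[0,1,-1,-2]].reshape(-1,3),0)
    # red-blue normalised hue
    q=P[...,1]/(P[...,0]+1);qb=bg[1]/bg[0]; m=(q<qb-.13).astype('uint8')
    nl,L,S,C=cv2.connectedComponentsWithStats(m);i=1+np.argmax(S[1:,4])
    cn=np.zeros_like(m);cs,_=cv2.findContours((L==i).astype('uint8'),0,2);cv2.drawContours(cn,cs,-1,1,-1)
    M=cv2.moments(cn,True);cc=np.array([M['m10'],M['m01']])/M['m00']+[u-r,v-r]
    x=np.array(x0,float)
    z=.024
    for _ in range(4):
        pc,a=cen(f(n,*x)); x+=(at(n,cc,z)-at(n,pc,z))[:2]
    print(k,n,x,'area',M['m00'],a)
t=capture('top');s=capture('side')
out=[]
x,y=.594,.052
for n,I,(u,v) in(('top',t,(276,181)),('side',s,(309,188))):
    r=32;S=390;im=crop(I,u,v,r,S)
    for z,R in((.024,.05),(.046,.027),(.060,.02)):
        p=(px(n,circ(x,y,z,R))-[u-r,v-r]+.5)*S/(2*r)-.5
        cv2.polylines(im,[np.round(p).astype(int)],True,(0,255,0),1)
    out.append(im)
out2=[crop(t,201,210,20,390),crop(s,309,180,16,390)]
cv2.imwrite('pics/c2.png',np.vstack([np.hstack(out),np.hstack(out2)])[:600] if 0 else cv2.resize(np.vstack([np.hstack(out),np.hstack(out2)]),(600,600)))
E
```

```text
spool top [ 0.51942706 -0.22595487] area 264.0 330.0625
spool side [ 0.52111373 -0.22568055] area 463.0 505.953125
gear top [0.52572064 0.24961061] area 376.0 495.015625
gear side [0.52631084 0.25027067] area 335.0 331.0625
```

View pics/c2.png

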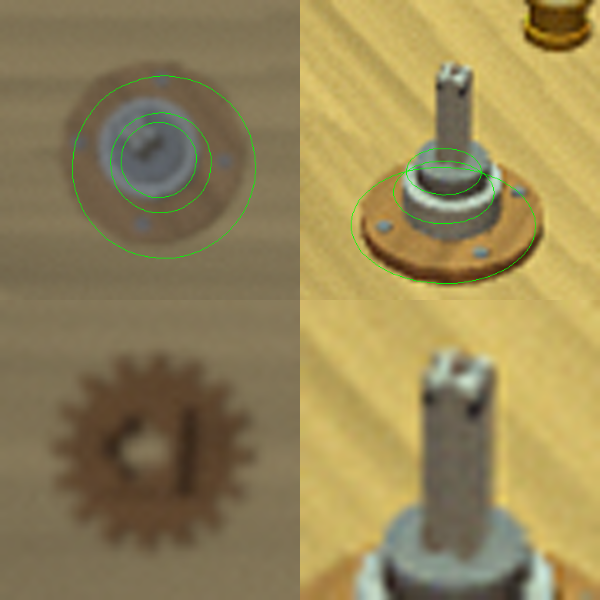

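```bash
cat > st.py <<'E'
from h import *
from scipy.optimize import minimize
def cross(x,y,z,yaw,l=.009,w=.003):
    p=np.array([(l,-w),(l,w),(w,w),(w,l),(-w,l),(-w,w),(-l,w),(-l,-w),(-w,-w),(-w,-l),(w,-l),(w,-w)])
    a=np.radians(yaw);R=np.array([[np.cos(a),-np.sin(a)],[np.sin(a),np.cos(a)]]);p=p@R.T
    return np.c_[p+[x,y],np.full(12,z)]
def samp(I,P): return cv2.remap(I,P[:,0].astype('float32'),P[:,1].astype('float32'),cv2.INTER_LINEAR)[:,0]
E
python3 - <<'E'
from st import *
ims={n:np.mean([capture(n) for _ in range(3)],0).astype('float32') for n in('top','side')}
np.savez('ims.npz',**ims)
xs={}
for n in ims:
    I=cv2.GaussianBlur(ims[n],(0,0),.7)
    def cost(p):
        t=0
        for z,R in((.024,.05),(.060,.02),(.046,.027)):
            a=samp(I,px(n,circ(*p,z,R+.0025)));b=samp(I,px(n,circ(*p,z,R-.0025)))
            t+=np.linalg.norm((a-b),axis=1).mean()
        return -t
    g=[(cost((x,y)),x,y) for x in np.arange(.585,.615,.001) for y in np.arange(.04,.07,.001)]
    b=min(g);r=minimize(cost,b[1:],method='Nelder-Mead');print(n,b,r.x);xs[n]=r.x
out=[]
for n in ims:
    x,y=xs[n];I=ims[n].astype('uint8');u,v=np.round(px(n,[x,y,.116])[0]).astype(int)
    r=10;im=crop(I,u,v,r,400);out.append(im);im=im.copy()
    p=(px(n,cross(x,y,.116,0))-[u-r,v-r]+.5)*20-.5
    cv2.polylines(im,[np.round(p).astype(int)],True,(0,255,0),1)
    for i in (0,3): cv2.circle(im,tuple(np.round((p[i]+p[i+1])/2).astype(int)),4,(0,0,255) if i==0 else (255,0,0),-1)
    out.append(im)
cv2.imwrite('pics/c3.png',cv2.resize(np.vstack([np.hstack(out[:2]),np.hstack(out[2:])]),(600,600)))
E
```

```text
Traceback (most recent call last):
  File "h.py", line 10, in px
    m,k=K(n);R=m['rotation'].T;X=np.atleast_2d(np.array(X,float))
        ~^^^
  File "h.py", line 4, in K
    m=camera_model(n);f=200/np.tan(np.radians(m['vertical_fov']/2))
ValueError: time passes only in moves, steps and waits
```

```bash
sed -i 's/^def K(n):/import functools\n@functools.lru_cache\ndef K(n):/' h.py
cat > fit.py <<'E'
from st import *
d=np.load('ims.npz');ims={n:d[n] for n in('top','side')}
xs={}
for n in ims:
    I=cv2.GaussianBlur(ims[n],(0,0),.7)
    def cost(p):
        t=0
        for z,R in((.024,.05),(.060,.02),(.046,.027)):
            a=samp(I,px(n,circ(*p,z,R+.0025)));b=samp(I,px(n,circ(*p,z,R-.0025)))
            t+=np.linalg.norm((a-b),axis=1).mean()
        return -t
    g=[(cost((x,y)),x,y) for x in np.arange(.585,.615,.001) for y in np.arange(.04,.07,.001)]
    b=min(g);r=minimize(cost,b[1:],method='Nelder-Mead');print(n,b,r.x);xs[n]=r.x
out=[]
for n in ims:
    x,y=xs[n];I=ims[n].astype('uint8');u,v=np.round(px(n,[x,y,.116])[0]).astype(int)
    r=10;im=crop(I,u,v,r,400);out.append(im);im=im.copy()
    p=(px(n,cross(x,y,.116,0))-[u-r,v-r]+.5)*20-.5
    cv2.polylines(im,[np.round(p).astype(int)],True,(0,255,0),1)
    for i in (0,3): cv2.circle(im,tuple(np.round((p[i]+p[i+1])/2).astype(int)),4,(0,0,255) if i==0 else (255,0,0),-1)
    out.append(im)
cv2.imwrite('pics/c3.png',cv2.resize(np.vstack([np.hstack(out[:2]),np.hstack(out[2:])]),(600,600)))
E
python3 fit.py
```

```text
top (np.float32(-81.68019), np.float64(0.602), np.float64(0.05800000000000002)) [0.60157998 0.05826366]
side (np.float32(-188.58398), np.float64(0.597), np.float64(0.04800000000000001)) [0.59668394 0.04768246]
```

View pics/c3.png

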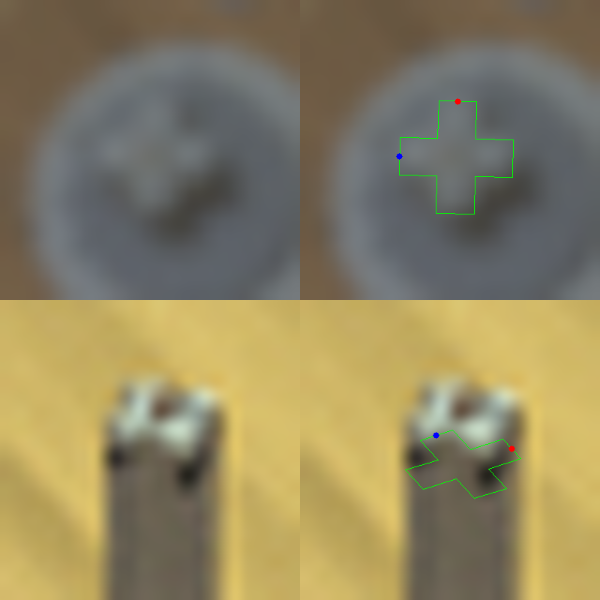

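```bash
cat > fit2.py <<'E'
from st import *
d=np.load('ims.npz');ims={n:d[n] for n in('top','side')}
I=cv2.GaussianBlur(ims['side'],(0,0),.7)
def cost(p):
    t=0
    for z,R in((.024,.05),(.060,.02)):
        P=px('side',circ(*p,z,R+.0025));Q=px('side',circ(*p,z,R-.0025))
        t+=np.linalg.norm(samp(I,P)-samp(I,Q),axis=1).mean()
    return -t
g=[(cost((x,y)),x,y) for x in np.arange(.596,.610,.001) for y in np.arange(.05,.066,.001)]
b=min(g);print(b[1:])
def score(n,I,x,y,yaw):
    # render top face (z .116) antialiased, correlate locally
    u,v=np.round(px(n,[x,y,.116])[0]).astype(int);r=6
    m=np.zeros((r*2*16,)*2,'uint8')
    q=(px(n,cross(x,y,.116,yaw))-[u-r,v-r]+.5)*16
    cv2.fillPoly(m,[np.round(q).astype(int)],255)
    m=cv2.resize(cv2.GaussianBlur(m,(0,0),8),(2*r,2*r),interpolation=cv2.INTER_AREA).astype(float)
    w=np.hypot(*(np.mgrid[:2*r,:2*r]-r+.5))<5.5
    G=I[v-r:v+r,u-r:u+r].mean(2)
    return np.corrcoef(m[w],G[w])[0,1]
for n,x0 in(('top',(.602,.0587)),('side',(.602,.058))):
    res=[]
    for yaw in range(-45,45,5):
        res.append(max((round(score(n,ims[n],x0[0]+dx,x0[1]+dy,yaw),3),round(dx*1e3,1),round(dy*1e3,1)) for dx in np.arange(-.006,.0061,.0015) for dy in np.arange(-.006,.0061,.0015))+(yaw,))
    print(n,sorted(res)[::-1][:6])
out=[]
for n in ims:
  for yaw in(0,):
    x,y=(.602,.0587);J=ims[n].astype('uint8');u,v=np.round(px(n,[x,y,.116])[0]).astype(int)
    r=10;im=crop(J,u,v,r,400)
    p=(px(n,cross(x,y,.116,yaw))-[u-r,v-r]+.5)*20-.5
    cv2.polylines(im,[np.round(p).astype(int)],True,(0,255,0),1);out.append(im)
cv2.imwrite('pics/c4.png',np.hstack(out))
E
python3 fit2.py
```

```text
(np.float64(0.598), np.float64(0.05))
top [(np.float64(0.572), np.float64(6.0), np.float64(6.0), -5), (np.float64(0.572), np.float64(6.0), np.float64(6.0), -10), (np.float64(0.569), np.float64(6.0), np.float64(6.0), 0), (np.float64(0.569), np.float64(6.0), np.float64(6.0), -15), (np.float64(0.565), np.float64(6.0), np.float64(6.0), 5), (np.float64(0.563), np.float64(6.0), np.float64(6.0), -20)]
side [(np.float64(0.219), np.float64(1.5), np.float64(4.5), 0), (np.float64(0.217), np.float64(1.5), np.float64(4.5), -5), (np.float64(0.214), np.float64(1.5), np.float64(4.5), 5), (np.float64(0.211), np.float64(1.5), np.float64(4.5), -10), (np.float64(0.203), np.float64(1.5), np.float64(4.5), 10), (np.float64(0.199), np.float64(4.5), np.float64(3.0), -20)]
```

View pics/c4.png

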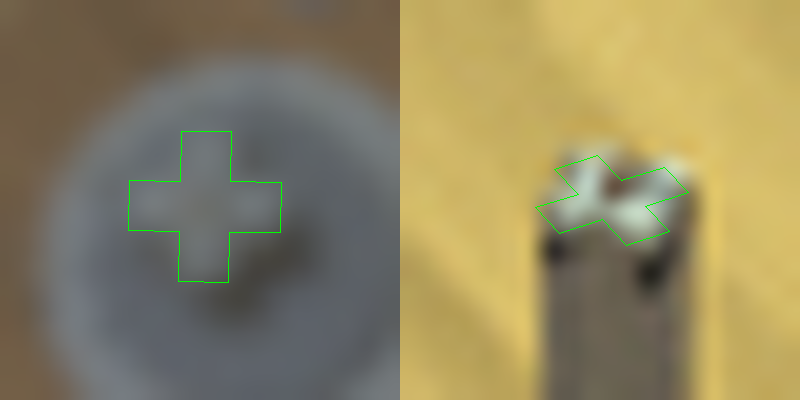

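Both views agree: spindle axis ≈ (0.602, 0.0585), spline yaw ≈ −2° (pin-hole dots at the two near spline ends). Spool (0.520, −0.226). Gear (0.526, 0.250), hub about square to the world axes. Next I move to the spool.

Emit:
{"op": "apply_moves", "data": {
  "plan": "0 0 0 0 0 -0.0153;0 0 0 0 0 -0.0153;0 0 0 0 0 -0.0153;0 0 0 0 0 -0.0153;-0.23 -0.64 0 0 0 0;-0.23 -0.64 0 0 0 0;-0.23 -0.64 0 0 0 0;-0.23 -0.64 0 0 0 0;-0.23 -0.64 0 0 0 0;-0.23 -0.64 0 0 0 0",
  "gripper": 1
}}

```text
time_s: 1.78
position: [0.3034, 0.3862, 0.2227]
tcp_rot: [[-1.0, -0.001, 0.001], [-0.001, 1.0, 0.0], [-0.001, 0.0, -1.0]]
force: [0.5, -0.1, -0.7]
opening: 1.0
grasp_force: 0.0
```

Emit:
{"op": "apply_moves", "data": {
  "plan": "-0.23 -0.64 0 0 0 0;-0.23 -0.64 0 0 0 0;-0.23 -0.64 0 0 0 0;-0.23 -0.64 0 0 0 0;-0.23 -0.64 0 0 0 0;-0.23 -0.64 0 0 0 0;-0.23 -0.64 0 0 0 0;-0.23 -0.64 0 0 0 0;-0.23 -0.64 0 0 0 0;-0.23 -0.64 0 0 0 0"
}}

```text
time_s: 2.62
position: [0.4188, 0.066, 0.2229]
tcp_rot: [[-1.0, -0.001, 0.001], [-0.001, 1.0, -0.0], [-0.001, -0.0, -1.0]]
force: [1.2, -0.0, -0.6]
opening: 0.998
grasp_force: 0.0
```

Emit:
{"op": "apply_moves", "data": {
  "plan": "-0.23 -0.64 0 0 0 0;-0.23 -0.64 0 0 0 0;-0.23 -0.64 0 0 0 0;-0.23 -0.64 0 0 0 0;-0.23 -0.64 0 0 0 0;-0.23 -0.64 0 0 0 0;-0.23 -0.64 0 0 0 0;-0.23 -0.64 0 0 0 0;0 0 0 0 0 0;0 0 0 0 0 0"
}}

```text
time_s: 3.45
position: [0.5111, -0.1901, 0.2224]
tcp_rot: [[-1.0, 0.002, 0.001], [0.002, 1.0, -0.0], [-0.001, -0.0, -1.0]]
force: [-0.4, 1.4, -0.8]
opening: 0.997
grasp_force: 0.0
```

Emit:
{"op": "apply_moves", "data": {
  "plan": "-0.18 -0.36 0.3 0 0 0;0 -0.36 0.4 0 0 0;0 0 0.5 0 0 0;0 0 0.5 0 0 0;0 0 0.5 0 0 0;0 0 0.5 0 0 0;0 0 0.5 0 0 0;0 0 0.4 0 0 0;0 0 0.1 0 0 0;0 0 0 0 0 0"
}}

```text
time_s: 4.28
position: [0.5182, -0.2223, 0.0363]
tcp_rot: [[-1.0, -0.002, -0.004], [-0.002, 1.0, 0.003], [0.004, 0.003, -1.0]]
force: [0.2, 0.2, -0.5]
opening: 1.002
grasp_force: 0.0
```

```bash
python3 - <<'E'
from h import *
p=bot.read_state()['position'];print(p)
o=[]
for n in('top','side'):
    u,v=np.round(px(n,[.520,-.226,.036])[0]).astype(int);o.append(crop(capture(n),u,v,36,400))
cv2.imwrite('pics/c5.png',np.hstack(o))
E
```

```text
[ 0.51822418 -0.22229656  0.03630143]
```

View pics/c5.png

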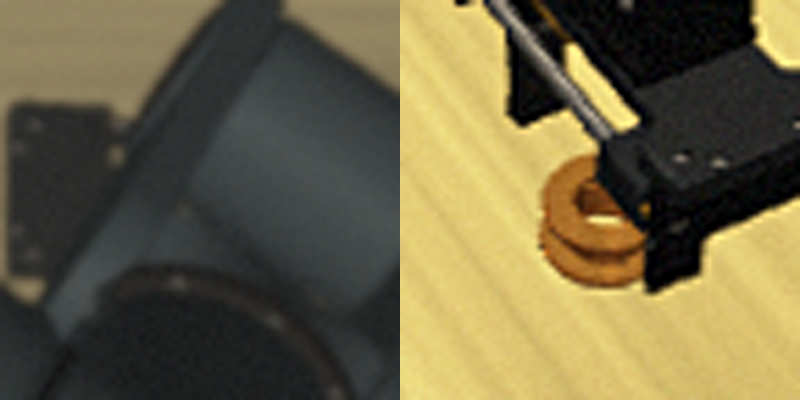

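The side crop shows the spool, at about (600,205), centred between the two fingertips at (520,125) and (672,290). Lower and grip.

Emit:
{"op": "apply_moves", "data": {
  "plan": "0 0 0.2 0 0 0;0 0 0.2 0 0 0;0 0 0 0 0 0;0 0 0 0 0 0"
}}

```text
time_s: 4.72
position: [0.5192, -0.224, 0.0172]
tcp_rot: [[-1.0, -0.001, -0.001], [-0.001, 1.0, 0.001], [0.001, 0.001, -1.0]]
force: [1.2, -0.1, -1.0]
opening: 1.001
grasp_force: 0.0
```

Emit:
{"op": "apply_moves", "data": {
  "plan": "0 0 0 0 0 0;0 0 0 0 0 0;0 0 0 0 0 0;0 0 0 0 0 0;0 0 0 0 0 0;0 0 0 0 0 0;0 0 0 0 0 0;0 0 0 0 0 0",
  "gripper": -1
}}

```text
time_s: 5.38
position: [0.5196, -0.2244, 0.0177]
tcp_rot: [[-1.0, -0.001, 0.0], [-0.001, 1.0, -0.0], [-0.0, -0.0, -1.0]]
force: [0.2, 0.0, 1.7]
opening: 0.553
grasp_force: 30.0
```

Emit:
{"op": "apply_moves", "data": {
  "plan": "0 0 -0.2 0 0 0;0 0 -0.4 0 0 0;0 0 -0.5 0 0 0;0 0 -0.6 0 0 0;0 0 -0.6 0 0 0;0 0.2 -0.5 0 0 0;-0.15 0.5 0 0 0 0;-0.15 0.5 0 0 0 0;-0.15 0.5 0 0 0 0;-0.15 0.5 0 0 0 0"
}}

```text
time_s: 6.22
position: [0.5495, -0.1132, 0.1586]
tcp_rot: [[-1.0, -0.0, 0.001], [-0.0, 1.0, -0.0], [-0.001, -0.0, -1.0]]
force: [0.8, 0.1, -2.0]
opening: 0.545
grasp_force: 30.0
```

Emit:
{"op": "apply_moves", "data": {
  "plan": "-0.15 0.5 0 0 0 0;-0.15 0.5 0 0 0 0;-0.15 0.5 0 0 0 0;-0.15 0.5 0 0 0 0;-0.15 0.5 0 0 0 0;-0.15 0.5 0 0 0 0;-0.1 0.3 0 0 0 0;-0.05 0.16 0 0 0 0;0 0 0 0 0 0;0 0 0 0 0 0"
}}

```text
time_s: 7.05
position: [0.6015, 0.0586, 0.1578]
tcp_rot: [[-1.0, -0.002, -0.0], [-0.002, 1.0, -0.001], [0.0, -0.001, -1.0]]
force: [0.9, 0.5, 0.2]
opening: 0.549
grasp_force: 30.0
```

```bash
python3 - <<'E'
from h import *
s=bot.read_state();p=s['position'];print(p,s['opening'])
o=[]
for n in('top','side'):
    u,v=np.round(px(n,[.602,.0587,.13])[0]).astype(int);I=capture(n);r=30;im=crop(I,u,v,r,400)
    z=p[2]-.0057
    for zz,R in((z,.025),(z+.024,.025),(z+.024,.0125)):
        q=(px(n,circ(p[0],p[1],zz,R))-[u-r,v-r]+.5)*400/60-.5
        cv2.polylines(im,[np.round(q).astype(int)],True,(0,255,0),1)
    o.append(im)
cv2.imwrite('pics/c6.png',np.hstack(o))
E
```

```text
[0.6015276  0.05859739 0.15775102] 0.5490518725044259
```

View pics/c6.png

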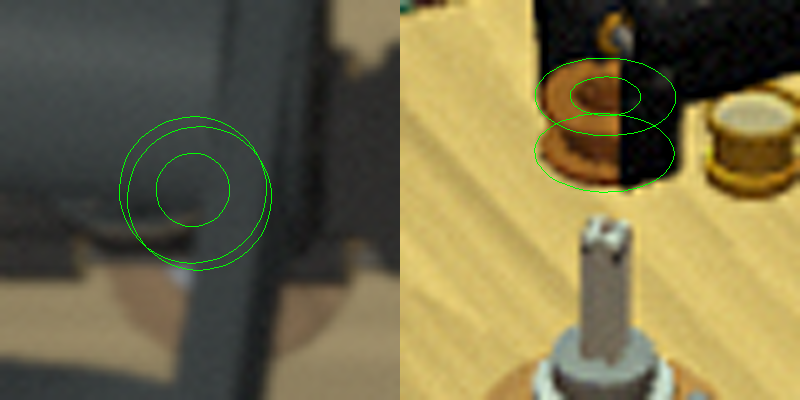

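The spool sits about 1 mm toward +x in the grip. I'll correct by that and lower it, watching the force.

Emit:
{"op": "apply_moves", "data": {
  "plan": "0.02 0.005 0.1 0 0 0;0 0 0.2 0 0 0;0 0 0.2 0 0 0;0 0 0.15 0 0 0;0 0 0.15 0 0 0;0 0 0.15 0 0 0;0 0 0.15 0 0 0;0 0 0.15 0 0 0;0 0 0 0 0 0"
}}

```text
time_s: 7.9
position: [0.5997, 0.0592, 0.0931]
tcp_rot: [[-1.0, -0.001, -0.003], [-0.001, 1.0, 0.0], [0.003, 0.0, -1.0]]
force: [0.3, -0.1, 0.1]
opening: 0.55
grasp_force: 30.0
```

Emit:
{"op": "apply_moves", "data": {
  "plan": "0 0 0.1 0 0 0;0 0 0.1 0 0 0;0 0 0.1 0 0 0;0 0 0.1 0 0 0;0 0 0.1 0 0 0;0 0 0 0 0 0;0 0 0 0 0 0"
}}

```text
time_s: 8.48
position: [0.6006, 0.0591, 0.0696]
tcp_rot: [[-1.0, -0.001, -0.001], [-0.001, 1.0, 0.0], [0.001, 0.0, -1.0]]
force: [-0.2, -0.3, -0.3]
opening: 0.556
grasp_force: 30.0
```

Emit:
{"op": "apply_moves", "data": {
  "plan": "0 0 0.04 0 0 0;0 0 0.04 0 0 0;0 0 0 0 0 0;0 0 0 0 0 0"
}}

```text
time_s: 8.82
position: [0.6009, 0.059, 0.0661]
tcp_rot: [[-1.0, -0.001, 0.0], [-0.001, 1.0, -0.0], [-0.0, -0.0, -1.0]]
force: [0.1, 0.0, -0.7]
opening: 0.551
grasp_force: 30.0
```

Emit:
{"op": "apply_moves", "data": {
  "plan": "0 0 0.01 0 0 0;0 0 0 0 0 0;0 0 0 0 0 0;0 0 0 0 0 0;0 0 0 0 0 0;0 0 0 0 0 0",
  "gripper": 1
}}

```text
time_s: 9.32
position: [0.6009, 0.059, 0.0656]
tcp_rot: [[-1.0, -0.001, 0.0], [-0.001, 1.0, -0.0], [-0.0, -0.0, -1.0]]
force: [0.0, -0.4, 0.0]
opening: 0.919
grasp_force: 0.0
```

Emit:
{"op": "apply_moves", "data": {
  "plan": "0 0 -0.1 0 0 0;0 0 -0.3 0 0 0;0 0 -0.4 0 0 0;0 0 -0.4 0 0 0;0 0 -0.4 0 0 0;0 0 -0.4 0 0 0;0 0.3 0 0 0 0;0.2 0.5 0 0 0 0;0.25 0.6 0 0 0 0;0.25 0.6 0 0 0 0"
}}

```text
time_s: 10.15
position: [0.5657, 0.1595, 0.1662]
tcp_rot: [[-1.0, 0.001, 0.001], [0.001, 1.0, 0.0], [-0.001, 0.0, -1.0]]
force: [0.8, 0.7, -0.5]
opening: 0.999
grasp_force: 0.0
```

Emit:
{"op": "apply_moves", "data": {
  "plan": "0.25 0.6 0 0 0 0;0.25 0.6 0 0 0 0;0.2 0.4 0 0 0 0;0.1 0.2 0 0 0 0;0 0 0.5 0 0 0;0 0 0.5 0 0 0;0 0 0.5 0 0 0;0 0 0.3 0 0 0;0 0 0 0 0 0;0 0 0 0 0 0"
}}

```text
time_s: 10.98
position: [0.5257, 0.2484, 0.0751]
tcp_rot: [[-1.0, -0.0, -0.001], [-0.0, 1.0, -0.001], [0.001, -0.001, -1.0]]
force: [0.4, 0.4, -0.2]
opening: 1.0
grasp_force: 0.0
```

```bash
python3 - <<'E'
from h import *
s=bot.read_state();p=s['position'];print(p,s['opening'])
o=[]
for n,X,r in(('side',[.526,.25,.042],30),('side',[.602,.058,.09],30)):
    u,v=np.round(px(n,X)[0]).astype(int);I=capture(n);im=crop(I,u,v,r,400)
    if X[0]<.55:
      for P in (sq(.526,.25,.042,.015,0),sq(.526,.25,.018,.015,0)):
        q=(px(n,P)-[u-r,v-r]+.5)*400/60-.5
        cv2.polylines(im,[np.round(q).astype(int)],True,(0,255,0),1)
    o.append(im)
cv2.imwrite('pics/c7.png',np.hstack(o))
E
```

```text
[0.52569748 0.24835612 0.07510701] 0.9999747645880843
```

View pics/c7.png

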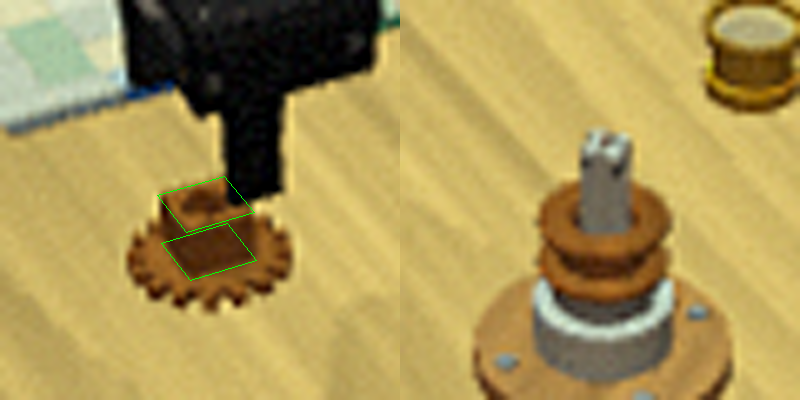

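The spool sits on the collar round the spindle. The gear's hub matches the yaw-0 overlay at (205,205). Now descend on the gear.

Emit:
{"op": "apply_moves", "data": {
  "plan": "0 0.03 0.25 0 0 0;0 0 0.3 0 0 0;0 0 0.25 0 0 0;0 0 0.15 0 0 0;0 0 0.1 0 0 0;0 0 0 0 0 0;0 0 0 0 0 0;0 0 0 0 0 0"
}}

```text
time_s: 11.75
position: [0.5262, 0.2506, 0.0234]
tcp_rot: [[-1.0, -0.001, 0.001], [-0.001, 1.0, 0.0], [-0.001, 0.0, -1.0]]
force: [-0.5, -0.0, 1.1]
opening: 1.0
grasp_force: 0.0
```

Emit:
{"op": "apply_moves", "data": {
  "plan": "0 0 0.05 0 0 0;0 0 0 0 0 0;0 0 0 0 0 0;0 0 0 0 0 0"
}}

```text
time_s: 12.08
position: [0.5258, 0.2506, 0.0208]
tcp_rot: [[-1.0, -0.001, 0.0], [-0.001, 1.0, 0.0], [-0.0, 0.0, -1.0]]
force: [-0.9, 0.1, 0.9]
opening: 0.997
grasp_force: 0.0
```

Emit:
{"op": "apply_moves", "data": {
  "plan": "0 0 0 0 0 0;0 0 0 0 0 0;0 0 0 0 0 0;0 0 0 0 0 0;0 0 0 0 0 0;0 0 0 0 0 0;0 0 0 0 0 0;0 0 0 0 0 0;0 0 0 0 0 0;0 0 0 0 0 0",
  "gripper": -1
}}

```text
time_s: 12.92
position: [0.5257, 0.2505, 0.0205]
tcp_rot: [[-1.0, -0.001, -0.0], [-0.001, 1.0, -0.0], [0.0, -0.0, -1.0]]
force: [-0.6, 0.4, -0.0]
opening: 0.346
grasp_force: 30.2
```

Emit:
{"op": "apply_moves", "data": {
  "plan": "0 0 -0.2 0 0 0;0 0 -0.4 0 0 0;0 0 -0.5 0 0 0;0 0 -0.6 0 0 0;0 0 -0.6 0 0 0;0 -0.2 -0.4 0 0 0;-0.2 -0.45 0 0 0 0;-0.2 -0.45 0 0 0 0;-0.2 -0.45 0 0 0 0;-0.2 -0.45 0 0 0 0"
}}

```text
time_s: 13.75
position: [0.5659, 0.1497, 0.1566]
tcp_rot: [[-1.0, -0.001, 0.001], [-0.001, 1.0, 0.0], [-0.001, 0.0, -1.0]]
force: [0.7, 0.2, -0.4]
opening: 0.349
grasp_force: 30.2
```

Emit:
{"op": "apply_moves", "data": {
  "plan": "-0.2 -0.45 0 0 0 0;-0.2 -0.45 0 0 0 0;-0.15 -0.4 0 0 0 0;-0.1 -0.3 0 0 0 0;-0.07 -0.23 0 0 0 0;0 0 0 0 0 0;0 0 0 0 0 0;0 0 0 0 0 0"
}}

```text
time_s: 14.42
position: [0.6011, 0.06, 0.1555]
tcp_rot: [[-1.0, -0.001, -0.001], [-0.001, 1.0, 0.001], [0.001, 0.001, -1.0]]
force: [-0.5, 0.1, -0.4]
opening: 0.343
grasp_force: 30.2
```

```bash
python3 - <<'E'
from st import *
s=bot.read_state();p=s['position'];print(p,s['force'],s['opening'])
I=np.mean([capture('side') for _ in range(3)],0).astype('uint8');np.save('g.npy',I)
n='side';u,v=np.round(px(n,[.602,.0587,.135])[0]).astype(int);r=26;im=crop(I,u,v,r,600)
z=p[2]-.0085
for P in(circ(p[0],p[1],z,.034),sq(p[0],p[1],z+.03,.015,0),sq(p[0],p[1],z+.006,.015,0),cross(p[0],p[1],z+.03,0,.0105,.0045),cross(.602,.0587,.116,-2)):
    q=(px(n,P)-[u-r,v-r]+.5)*600/52-.5
    cv2.polylines(im,[np.round(q).astype(int)],True,(0,255,0),1)
cv2.imwrite('pics/c8.png',im)
E
```

```text
[0.60107621 0.06003283 0.15548761] [-0.53316697  0.1208327  -0.3868497 ] 0.34325370436920316
```

View pics/c8.png

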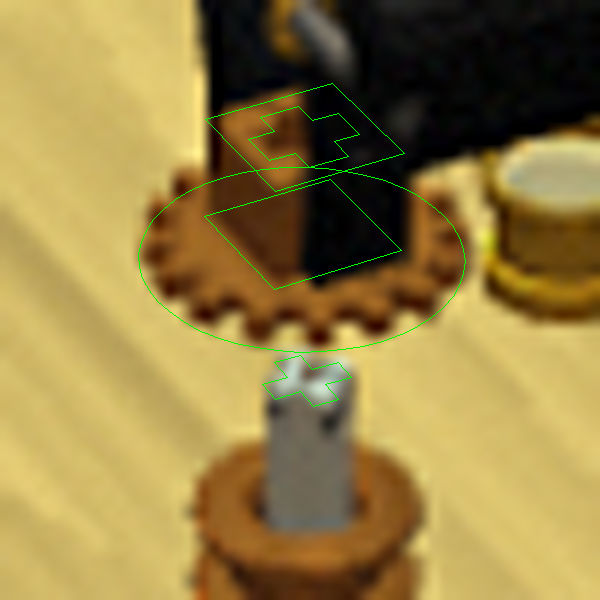

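Emit:
{"op": "apply_moves", "data": {
  "plan": "-0.01 -0.032 0 0 0 0.004;0 0 0.1 0 0 0;0 0 0.15 0 0 0;0 0 0.15 0 0 0;0 0 0.1 0 0 0;0 0 0.05 0 0 0;0 0 0 0 0 0;0 0 0 0 0 0;0 0 0 0 0 0"
}}

```text
time_s: 15.32
position: [0.6026, 0.0574, 0.1282]
tcp_rot: [[-1.0, 0.024, 0.0], [0.024, 1.0, -0.0], [-0.0, -0.0, -1.0]]
force: [-0.6, -0.6, -0.9]
opening: 0.337
grasp_force: 30.2
```

```bash
python3 - <<'E'
from st import *
for i in range(6):
    I=capture('side');s=bot.read_state();print(s['position'].round(4),s['force'].round(1))
p=[.602,.0587,.12]
u,v=np.round(px('side',p)[0]).astype(int);cv2.imwrite('pics/c9.png',crop(I,u,v,26,600))
E
```

```text
[0.6027 0.0574 0.1283] [ 0.  -0.1 -1.2]
[0.6027 0.0574 0.1284] [-0.1  0.2  0.3]
[0.6027 0.0574 0.1284] [-0.3  0.2 -0.1]
[0.6026 0.0574 0.1284] [ 0.4 -0.5 -0.3]
[0.6026 0.0574 0.1284] [-0.1 -0.5 -0.7]
[0.6025 0.0574 0.1283] [0.4 1.3 0.7]
```

View pics/c9.png

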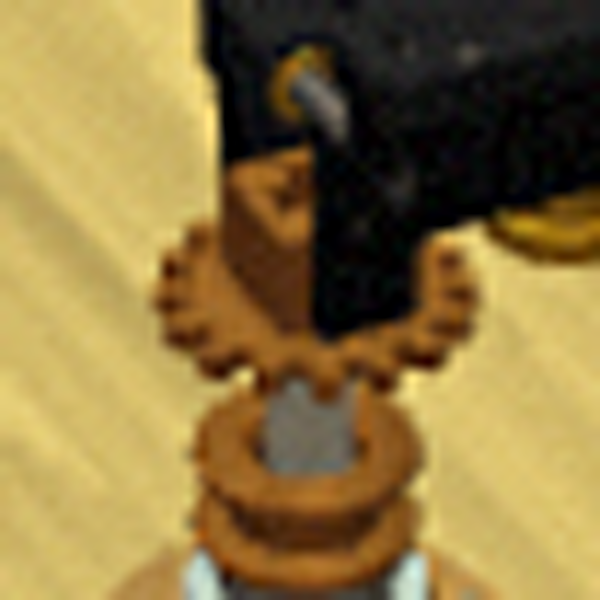

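The gear's centre, column 317, is about 1.2 mm right of the spindle's, column 310. Correct and go down gently.

Emit:
{"op": "apply_moves", "data": {
  "plan": "0.02 0.012 0 0 0 0;0 0 0 0 0 0;0 0 0.04 0 0 0;0 0 0.04 0 0 0;0 0 0.04 0 0 0;0 0 0.04 0 0 0;0 0 0 0 0 0;0 0 0 0 0 0"
}}

```text
time_s: 16.28
position: [0.6013, 0.0581, 0.1198]
tcp_rot: [[-1.0, 0.024, -0.001], [0.024, 1.0, 0.0], [0.001, 0.0, -1.0]]
force: [-0.0, 0.4, -0.5]
opening: 0.342
grasp_force: 30.2
```

Gear is 4.7 mm below the spline tops with no force, so it has meshed. Continue.

Emit:
{"op": "apply_moves", "data": {
  "plan": "0 0 0.06 0 0 0;0 0 0.08 0 0 0;0 0 0.08 0 0 0;0 0 0.08 0 0 0;0 0 0.08 0 0 0;0 0 0.06 0 0 0;0 0 0 0 0 0;0 0 0 0 0 0;0 0 0 0 0 0"
}}

```text
time_s: 17.03
position: [0.6014, 0.0581, 0.0981]
tcp_rot: [[-1.0, 0.024, -0.0], [0.024, 1.0, -0.0], [0.0, -0.0, -1.0]]
force: [-0.2, 0.8, -0.8]
opening: 0.34
grasp_force: 30.2
```

Emit:
{"op": "apply_moves", "data": {
  "plan": "0 0 0.04 0 0 0;0 0 0.04 0 0 0;0 0 0.04 0 0 0;0 0 0.04 0 0 0;0 0 0.04 0 0 0;0 0 0 0 0 0;0 0 0 0 0 0;0 0 0 0 0 0"
}}

```text
time_s: 17.7
position: [0.6015, 0.0581, 0.0885]
tcp_rot: [[-1.0, 0.024, 0.0], [0.024, 1.0, -0.0], [-0.0, -0.0, -1.0]]
force: [-1.0, 0.0, 5.3]
opening: 0.342
grasp_force: 30.2
```

Emit:
{"op": "apply_moves", "data": {
  "plan": "0 0 0.03 0 0 0;0 0 0.03 0 0 0;0 0 0.03 0 0 0;0 0 0.01 0 0 0;0 0 0 0 0 0;0 0 0 0 0 0;0 0 0 0 0 0;0 0 0 0 0 0;0 0 0 0 0 0"
}}

```text
time_s: 18.45
position: [0.6016, 0.0581, 0.084]
tcp_rot: [[-1.0, 0.024, 0.001], [0.024, 1.0, -0.0], [-0.001, -0.0, -1.0]]
force: [-1.7, -1.5, 8.0]
opening: 0.349
grasp_force: 30.1
```

```bash
python3 - <<'E'
from st import *
f=[]
for i in range(6):
    I=capture('side');s=bot.read_state();f.append(np.r_[s['position'],s['force']])
print(np.mean(f,0).round(4),s['opening'],s['grasp_force'],s['time_s'])
u,v=np.round(px('side',[.602,.0587,.1])[0]).astype(int);cv2.imwrite('pics/c10.png',crop(I,u,v,30,600))
E
```

```text
[ 0.6016  0.0581  0.0841 -1.8443 -0.2237  8.64  ] 0.3387333924355907 30.11341328616254 18.75
```

View pics/c10.png

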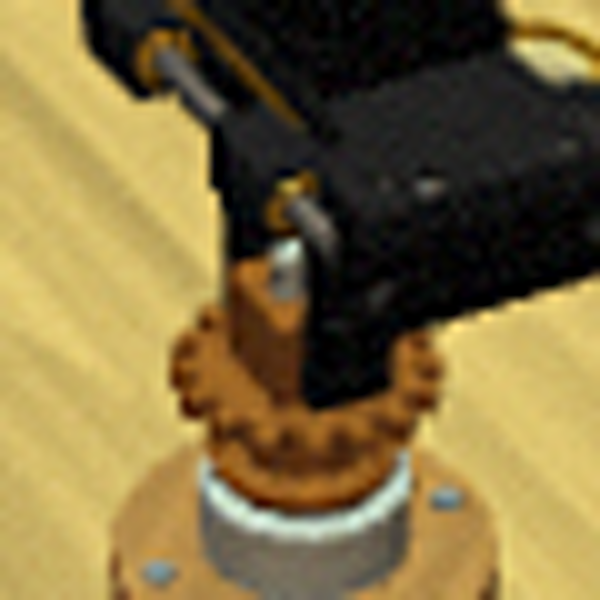

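Spindle tip shows above the hub at (288,262), and the gear rests on the spool, which is down near the housing. Press about 0.7 mm further.

Emit:
{"op": "apply_moves", "data": {
  "plan": "0 0 0.015 0 0 0;0 0 0 0 0 0;0 0 0 0 0 0;0 0 0 0 0 0;0 0 0 0 0 0;0 0 0 0 0 0"
}}

```text
time_s: 19.25
position: [0.6016, 0.0581, 0.0834]
tcp_rot: [[-1.0, 0.024, 0.001], [0.024, 1.0, -0.0], [-0.001, -0.0, -1.0]]
force: [-2.4, 0.5, 9.2]
opening: 0.343
grasp_force: 30.1
```

```bash
python3 - <<'E'
from rig import bot,capture
import numpy as np
f=[]
for i in range(6): capture('side');s=bot.read_state();f.append(np.r_[s['position'],s['force']])
m=np.mean(f,0);print(m.round(4))
if .0828<m[2]<.0842 and m[5]>8.3: print(bot.hand_in())
E
```

```text
[ 0.6016  0.0581  0.0834 -2.4001  0.0402  8.8015]
the job is handed in; nothing more can be done
None
```

The spool is on the collar, the gear is meshed on the splines above it, and the arm is still holding the pair pressed down about 9 mm, roughly three quarters of the collar's travel; I handed the job in at about 19.6 s, but no verdict came back.

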